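# Stand the finger-jointed box side in its slot of the panel rack

### The arm

A 7-joint arm with a two-finger parallel gripper is mounted at the origin on the work surface. World frame = base frame: x ahead of the robot, y to its left, z up, the work surface at z = 0. Lengths are in mm, angles in rad, forces in N, time in s.
With the tool pointing down it reaches from about 425 to 950 mm from the base axis. Payload 16.7 kg.
Tool frame: the origin (TCP) lies between the finger pads; the fingertips stand 11 mm ahead of it and the grasp point (between the pads) lies 8 mm behind it; z points along the fingers, y is the direction in which the jaws open and shut (so a half turn about z gives the same grasp; the last joint's range is limited). The gripper opens to 94 mm and grips with 3 to 60 N. Pads are 16 mm wide; open, the fingers measure 119 mm over their backs; the gripper's body (75 mm by 177 mm) begins 78 mm behind the grasp point.
Start: joints at [0.992, 0.426, 0.074, 1.606, -0.034, 1.111, -0.067], TCP at [281.23, -613.583, 216.467] pointing down, gripper open.
Joint ranges: [-2.85, 2.85], [-0.5, 2.14], [-1.23, 1.37], [0.21, 2.46], [-1.02, 4.16], [0.16, 2.05], [-2.73, 2.73]. Speed limits (rad/s): [1.89, 1.89, 2.39, 2.39, 3.01, 3.01, 3.01].

### API

Orientations are given as a 3x3 rotation matrix whose columns are the frame's x, y, z axes.
In Python, from cell import get_state, vision, manip gives the robot as it stands. The module is installed in compiled form; this text tells all that it offers.
- The arm moves only by the tool apply_moves, never from a script. Its argument "commands" is a list that holds one entry, the list of rows, each a list of 4 numbers: the shift along the tool's x, y, z each as a share of 0.3 m, from -1 to 1, then the turn about the tool's z as a share of 360 degrees, from -1 to 1. A call has 1 to 12 rows; each row is the pose to reach, as a shift and turn from the pose measured when the call began, along the tool's axes at that moment, turning the shorter way round; what a row does not reach only later rows make up. A row lasts 1/10 s, in which the tool goes at most 50 mm and 8.59 degrees, less where a joint would pass 70% of its speed; a pose out of reach is approached as far as the arm can. A call with a number of a shift or a turn outside -1 to 1 is refused whole. A call with a gripper value outside its range is refused whole. "fingers" is the opening, from 0 (shut) to 1 (fully open), set as the call begins (left out, the last holds). The fingers move at their own pace and stop on an object; "force" is the grip in N (left out, the last holds). Time passes only in rows, so rows that repeat a pose let the fingers close. It gives the time, the measured TCP pose, the force and the opening at its end, in the units of the state.
- get_state(): the state, without advancing time (a new reading comes with each control period).
- vision.camera(name): name is "scene" or "top" or "wrist"; returns (picture, depth): 384x512x3 uint8, red, green, blue; 384x512 float32, mm along the optical axis (not along the pixel's ray), 0 where there is no reading.
- vision.camera_model(name): a dict with "fovy" (degrees; the focal length in pixels is half the picture's height over the tangent of half this angle, whatever the lens; pixels are square), "cx", "cy" (the principal point, pixels), "distortion" ([k1, k2, p1, p2, k3] as OpenCV has them; the pictures are not rectified), "rvec" (rotation vector, rad) and "tvec" (3), from world to camera coordinates, as OpenCV has them. Camera axes: x right, y down, z forward; pixel columns grow to the right and rows downward; lengths in mm; the calibration is good to about 2 mm. A picture is of the moment at which its call begins: read the wrist's pose just before it. camera_model takes no time and is no camera call; for the wrist camera it gives the pose at the moment of the call.
- manip.hand_in(): hands the job in, once; it reports no verdict.
The state is a dict: "clock": time; "joints": joint angles; "joint_vel": joint speeds; "joint_torque": joint torques, N m; "ee_pos": TCP position; "tcp_rot": TCP orientation; "wrist_force": force on the tool from outside, world axes, zero at the start; "ft_torque": the same for the moment, N m; "gripper_width": finger opening in mm.
Only numpy, scipy, OpenCV 4.12 (cv2) and the standard library are available. Lean on these libraries where they do the work, as an engineer would, in place of code of your own. Each camera call takes 0.05 s, during which the arm holds its last target. There are 200 camera calls.

### The job

Stand the long plywood box side that lies on the bench on its plain end in the rack, finger joints up, white face turned the same way as its neighbours' and squarely across both rows of teeth in line with them: two slots are free, but one is lined for thinner board, so feel which one takes it. To change your grip on the way you can lean it against the wall of the open drawer box; lower it fully home in your grip before you let go. Leave the panels already racked and the other things on the bench as they are.

Things in the scene. Friction and masses are not known exactly. Their poses are not given: they have to be found in the camera images.
- panel_mid (a point): Centre of the loose birch box side: 64 mm wide (its x), 150 mm long (its y), 12 mm thick (its z), about 80 g. +y end: three finger-joint tabs 9 mm long; -y end plain. +z face is laminated white, -z bare birch. It starts flat on the bench, white face up, tabs roughly to the robot's left (+y). It can be gripped across the 64 mm by its long edges, or by its thickness.
- rack: Slotted rack fixed to the bench. Origin: centre of its underside. Base board 100 (x) by 204 (y) by 12 mm; its top is the floor of five slots that run along x, centred at y = -68, -34, 0, 34 and 68 mm. Teeth 32 mm above that floor stand in two rows, 18 mm wide, at x = -26 and +26. End boards 12 mm thick, 112 mm high at y = -96 and +96. White faces of the racked panels look to -y.
- rack_end (a point): Point on the outside of the rack's -y end board, at slot-floor height (12 mm above the bench): the white faces look towards this end. Three slots hold panels; the two others are free and have grey plastic liners: one is 14 mm wide and takes the panel, the other is narrowed to 10 mm by 2 mm strips and does not. Which is which changes.
- mate1: Shorter box side already standing in the rack, finger joints up: 64 mm wide (its x), 112 mm high (its z), 12 mm thick (its y), white face to its -y. Origin: centre of its lower end, on the slot floor. Loose in its slot; leave it standing.
- mate2: Shorter box side already standing in the rack, finger joints up: 64 mm wide (its x), 112 mm high (its z), 12 mm thick (its y), white face to its -y. Origin: centre of its lower end, on the slot floor. Loose in its slot; leave it standing.
- mate3: Shorter box side already standing in the rack, finger joints up: 64 mm wide (its x), 112 mm high (its z), 12 mm thick (its y), white face to its -y. Origin: centre of its lower end, on the slot floor. Loose in its slot; leave it standing.
- box_rim (a point): Middle of the outer top edge of the near (right-hand) wall of the open drawer box: 260 mm along x, 190 along y, 70 high, walls 12 mm, fixed to the bench. The wall runs along x, its outer face looks to -y, +y points into the box. Empty but for two offcuts under 35 mm high by the far wall. With its end on the bench, the panel stays leaning on this edge at 40 to 50 degrees by friction.
- glue_gun: Dark blue hot-glue gun standing on its foot, 230 mm long, 155 mm high. Origin: under its foot. Leave alone.
- glue_bottle: White glue bottle, 56 mm across, 160 mm high. Origin: centre of its underside. Leave alone.
- tape_roll: Roll of brown tape lying flat, 90 mm across, 48 mm high. Origin: centre of its underside. Leave alone.
- mallet: Mallet lying on the bench. Origin: its underside. Leave alone.
- corner_clamp: Green plastic corner clamp, about 75 by 110 mm, 35 mm high. Origin: centre of its underside. Leave alone.
- panel: The same panel as panel_mid (same axes); origin: centre of its bare face, which is underneath at the start.
Things that resemble listed ones, but are neither listed nor needed, are in the scene too. Leave any orange, purple or turquoise look-alike of the panel alone.

How it is judged (in metres and radians):
On the way:
1. the panel is lowered fully home in the slot that takes it, right way round, while still held (z of panel_mid in the frame of rack between 0.082 and 0.0905 m and x of panel_mid in the frame of rack between -0.012 and 0.012 m and y of panel_mid in the frame of rack between -0.085 and 0.085 m and angle between panel_mid's own y axis and vertical below 0.17 rad and z of rack_end in the frame of panel_mid above 0.01 m and contact force between panel and the fingers above 0.5 N), for 0.1 s.
At the end, for the whole second after the job is handed in: The panel stands released and still in the free slot that takes it: fully down (within 5 mm), within 12 mm of the slot's middle lengthwise, within 10 degrees of upright, finger joints up, white face like its neighbours'. Racked panels still stand; nothing else has moved over 20 mm (z of panel_mid in the frame of rack between 0.082 and 0.0905 m and x of panel_mid in the frame of rack between -0.012 and 0.012 m and y of panel_mid in the frame of rack between -0.085 and 0.085 m and angle between panel_mid's own y axis and vertical below 0.17 rad and z of rack_end in the frame of panel_mid above 0.01 m and linear speed of panel below 0.05 m/s and distance of each of mate1, mate2, mate3, glue_gun, glue_bottle, tape_roll, mallet, corner_clamp from where it was at the start of the episode below 0.02 m and angle between each of mate1, mate2, mate3's own z axis and vertical below 0.2 rad); the robot touches nothing.
It fails at once if a racked panel is knocked out of place or lifted (moved over 30 mm) (distance of any of mate1, mate2, mate3 from where it was at the start of the episode above 0.03 m).
It fails at once if another thing on the bench is pushed about (over 30 mm) (distance of any of glue_gun, glue_bottle, tape_roll, mallet, corner_clamp from where it was at the start of the episode above 0.03 m).
It also fails if it takes over 67 s, if anything falls off the work surface, if the arm or the gripper's body presses on something with over 40 N, if the wrist force passes 120 N, or if a joint passes its speed limit or range.

## Working session

There is one attempt and no reset: what is moved stays moved. The work goes in short steps, Python scripts to look and compute and a tool call to move; the robot and the scene stay as the last step left them, time stands still between calls to the robot, and variables do not carry over. Pictures are saved under pics/ and viewed, about 8 in all and at most 12, crops included, and the job is handed in when it is done.

Besides the shell and the picture viewer there is one more tool, called as name(argument=value, ...), one argument or row to a line, values as JSON. apply_moves: Moves the arm, as the interface text tells. Shift numbers are shares of 0.3 m and turn numbers shares of 360 degrees, none past 1 either way. Its arguments: {"type":"object","properties":{"commands":{"type":"array"},"fingers":{"type":"number"},"force":{"type":"number"}},"required":["commands"]}

```bash
mkdir -p pics
cat > h.py <<'E'
import numpy as np, cv2
from cell import get_state, vision, manip
def cam(n):
    m=vision.camera_model(n); p,d=vision.camera(n); return p,d,m
def K(m):
    f=192/np.tan(np.radians(m["fovy"])/2); return np.array([[f,0,m["cx"]],[0,f,m["cy"]],[0,0,1.]])
def rays(m,px):
    px=np.array(px,float).reshape(-1,1,2)
    u=cv2.undistortPoints(px,K(m),np.array(m["distortion"])).reshape(-1,2)
    R=cv2.Rodrigues(np.array(m["rvec"],float))[0]; t=np.array(m["tvec"],float).ravel()
    return -R.T@t, np.c_[u,np.ones(len(u))]@R
def plane(m,px,z):
    o,r=rays(m,px); return o+r*((z-o[2])/r[:,2])[:,None]
def pts(m,d,px):  # from depth
    o,r=rays(m,px); p=np.array(px,int).reshape(-1,2); return o+r*d[p[:,1],p[:,0]][:,None]
def save(n,p): cv2.imwrite(f"pics/{n}.png",cv2.cvtColor(p,cv2.COLOR_RGB2BGR))
E
python3 - <<'E'
from h import *
s=get_state(); print(s["ee_pos"],np.round(s["tcp_rot"],3),s["clock"],s["gripper_width"])
for n in("top","scene"):
    p,d,m=cam(n); np.savez(f"{n}0.npz",p=p,d=d); print(n,m); save(n+"0",p)
a=cv2.imread("pics/top0.png");b=cv2.imread("pics/scene0.png")
cv2.imwrite("pics/top0.png",cv2.resize(a,(800,600)));cv2.imwrite("pics/scene0.png",cv2.resize(b,(800,600)))
E
```

```text
[ 281.05777391 -613.23050538  215.76764391] [[ 0.909  0.417 -0.001]
 [ 0.417 -0.909  0.001]
 [-0.    -0.001 -1.   ]] 0.0 93.85639117928932
top {'fovy': 49.078245588885636, 'cx': 250.09108876925097, 'cy': 192.81167671023633, 'distortion': array([-0.1565318,  0.       ,  0.       ,  0.       ,  0.       ]), 'rvec': array([ 2.17326019, -2.13911144,  0.14015249]), 'tvec': array([ -34.93925238,  511.5913371 , 1093.14386062])}
scene {'fovy': 57.440792469868484, 'cx': 258.23776384045937, 'cy': 190.8534635717643, 'distortion': array([-0.03185402,  0.        ,  0.        ,  0.        ,  0.        ]), 'rvec': array([ 2.13385268,  1.48341038, -0.44610046]), 'tvec': array([-150.77467317, -349.0623447 , 1320.90657388])}
```

View pics/top0.png

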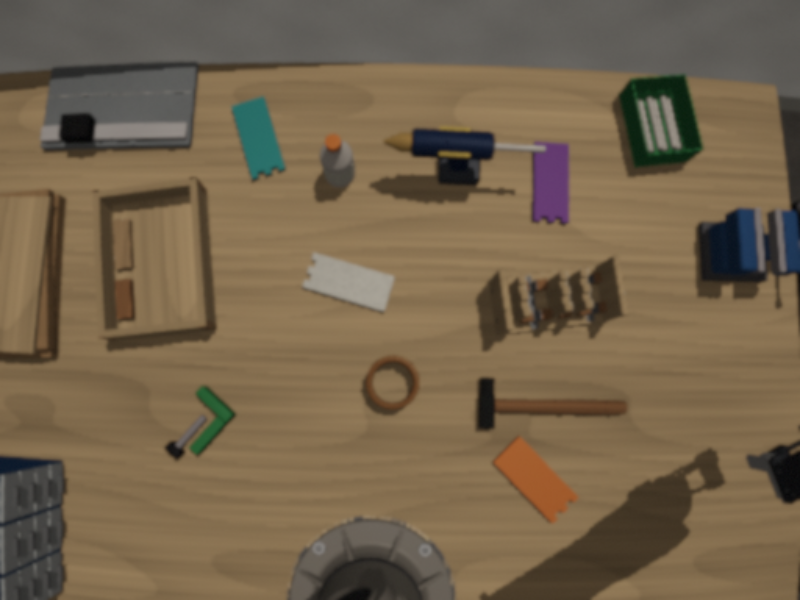

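View pics/scene0.png

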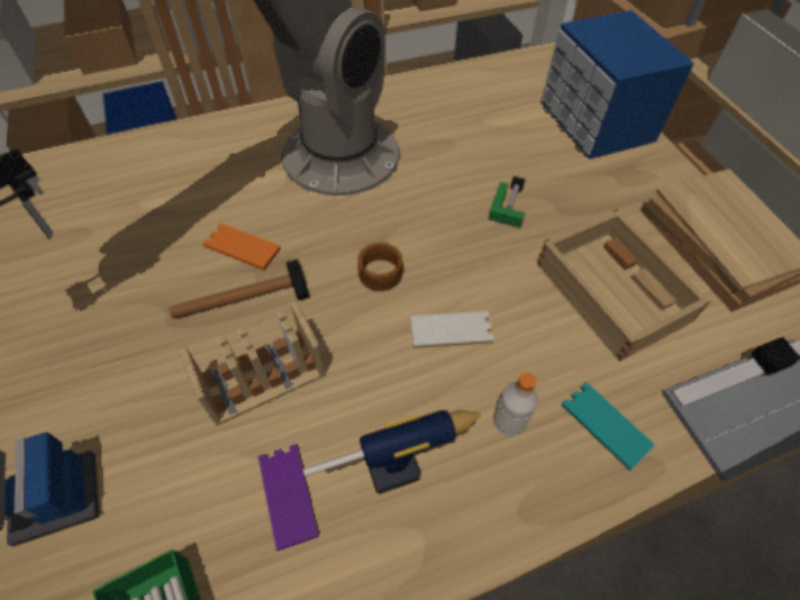

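Run:
```python
from h import *
T=np.load("top0.npz");m=vision.camera_model("top");p=T["p"];d=T["d"]
hsv=cv2.cvtColor(p,cv2.COLOR_RGB2HSV)
mk=((hsv[...,1]<60)&(hsv[...,2]>110)).astype(np.uint8); mk[:150]=0;mk[210:]=0;mk[:,:180]=0;mk[:,270:]=0
c=max(cv2.findContours(mk,0,1)[0],key=cv2.contourArea).reshape(-1,2)
w=plane(m,c,12)[:,:2].astype(np.float32)
r=cv2.minAreaRect(w); print("panel",r,np.round(cv2.boxPoints(r)),c.mean(0))
W=pts(m,d,c); print("z",np.median(W[:,2]))
# rim: depth-based points
v,u=np.mgrid[0:384,0:512]; P=pts(m,d,np.c_[u.ravel(),v.ravel()]).reshape(384,512,3)
np.save("P0.npy",P)
for name,(u0,u1,v0,v1) in dict(box=(55,145,110,225),rack=(305,405,160,225)).items():
    Q=P[v0:v1,u0:u1].reshape(-1,3)
    for lo,hi in ((50,85),(35,50),(85,140)):
        q=Q[(Q[:,2]>lo)&(Q[:,2]<hi)]
        if len(q)>5: print(name,lo,hi,len(q),np.round(cv2.minAreaRect(q[:,:2].astype(np.float32)),2) if 0 else cv2.minAreaRect(q[:,:2].astype(np.float32)),np.median(q[:,2]))
A=cv2.resize(p[155:230,300:410],None,fx=7,fy=7,interpolation=3)
S=np.load("scene0.npz")["p"]
B=cv2.resize(S[190:275,110:215],None,fx=7,fy=7,interpolation=3)
save("rack",np.clip(A.astype(float)*1.7,0,255).astype(np.uint8)[:, :800]); save("racks",np.clip(B.astype(float)*1.7,0,255).astype(np.uint8))
```

```text
panel ((548.745849609375, 48.96110534667969), (150.69056701660156, 66.89778137207031), 73.96025085449219) [[496. -14.]
 [560. -33.]
 [602. 112.]
 [537. 131.]] [222.03378378 179.87837838]
z 8.94568099284595
box 50 85 1940 ((578.3164672851562, 392.4847106933594), (262.35980224609375, 194.54522705078125), 7.607247829437256) 67.94801948359225
box 35 50 464 ((577.8391723632812, 389.2785339355469), (261.86328125, 186.34083557128906), 7.020668983459473) 41.938011136785576
rack 50 85 542 ((522.2987670898438, -304.568115234375), (98.13552856445312, 203.67962646484375), 7.825536727905273) 67.10191561155625
rack 35 50 454 ((520.3726196289062, -302.5761413574219), (97.88877868652344, 199.7609405517578), 8.606661796569824) 42.800455414215776
rack 85 140 1171 ((522.978515625, -305.51544189453125), (99.37430572509766, 205.8189239501953), 7.697973728179932) 110.76709772090067
```

View pics/rack.png

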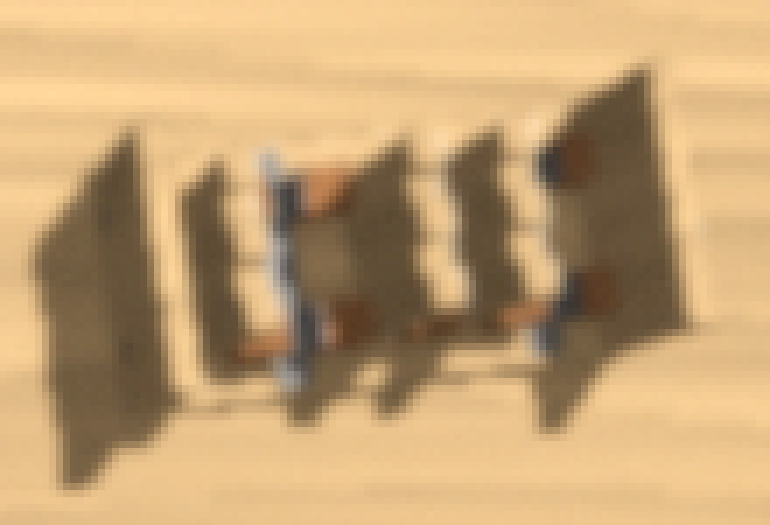

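View pics/racks.png

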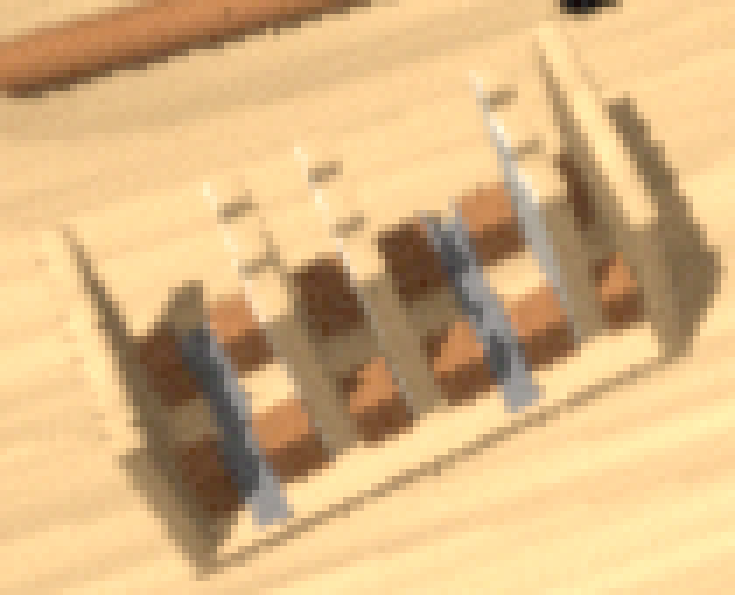

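```bash
cat >> h.py <<'E'
def to(x,y,z,yaw=None):  # yaw: deg of tool y axis in world; prints row values
    s=get_state(); R=np.array(s["tcp_rot"]); e=np.array([x,y,z])-np.array(s["ee_pos"])
    v=R.T@e/300; t=0
    if yaw is not None:
        c=np.degrees(np.arctan2(R[1,1],R[0,1])); t=-(((yaw-c)+180)%360-180)/360
    print("row",np.round([*v,t],4),"dist",np.round(np.linalg.norm(e)),"clock",s["clock"],"ee",np.round(s["ee_pos"],1),"F",np.round(s["wrist_force"],2),"M",np.round(s["ft_torque"],3),"w",round(s["gripper_width"],1))
E
python3 -c "
from h import *
to(522,-305,290,7.8); print(vision.camera_model('wrist'))"
```

```text
row [ 1.1582 -0.5998 -0.2465 -0.2033] dist 398.0 clock 0.1 ee [ 281.1 -613.3  215.9] F [-0.62 -0.2   0.21] M [ 0.     0.003 -0.015] w 94.0
{'fovy': 61.132478280638864, 'cx': 254.6425198097764, 'cy': 195.32279171585486, 'distortion': array([0.01218447, 0.        , 0.        , 0.        , 0.        ]), 'rvec': array([-2.44536354,  1.56919832,  0.21602204]), 'tvec': array([-674.35613327,  -28.30750174,  391.41077502])}
```

apply_moves(
  commands=[
    [[0.95, -0.5, -0.246, -0.203], [0.95, -0.5, -0.246, -0.203], [0.95, -0.5, -0.246, -0.203], [0.95, -0.5, -0.246, -0.203], [0.95, -0.5, -0.246, -0.203], [0.95, -0.5, -0.246, -0.203], [0.95, -0.5, -0.246, -0.203], [0.95, -0.5, -0.246, -0.203], [0.95, -0.5, -0.246, -0.203], [0.95, -0.5, -0.246, -0.203]],
  ],
  fingers=1,
)

```text
clock: 1.1
ee_pos: [477.6, -358.1, 289.5]
tcp_rot: [[-0.136, 0.991, -0.001], [0.991, 0.136, 0.001], [0.001, -0.001, -1.0]]
wrist_force: [-0.8, 0.4, -1.2]
gripper_width: 94.1
```

```bash
python3 -c "
from h import *
to(522,-305,290,7.8); R=np.array(get_state()['tcp_rot']);print(np.round(R,3))
p,d,m=cam('wrist'); np.savez('w1.npz',p=p,d=d,**{k:m[k] for k in m})
o,r=rays(m,[[256,192]]);print(o,r)
save('w1',cv2.resize(p,(800,600)))"
```

```text
row [ 0.1552  0.1706 -0.0015 -0.    ] dist 69.0 clock 1.1 ee [ 477.6 -358.1  289.5] F [-0.8   0.37 -1.19] M [-0.096 -0.102 -0.007] w 94.1
[[-0.136  0.991 -0.001]
 [ 0.991  0.136  0.001]
 [ 0.001 -0.001 -1.   ]]
[ 466.6380129  -280.90338009  457.69098449] [[ 0.03874136 -0.254727   -0.96629973]]
```

View pics/w1.png

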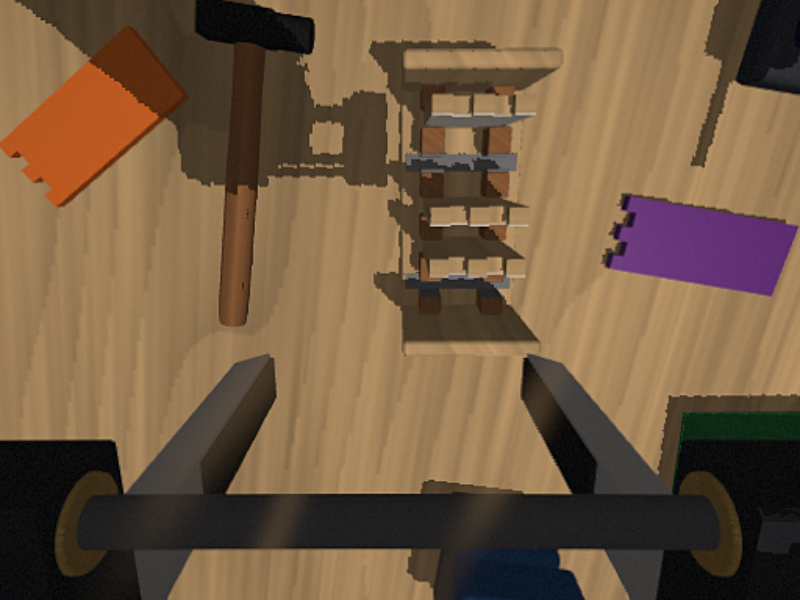

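Run:
```python
from h import *
Z=np.load("w1.npz");m={k:Z[k] for k in("fovy","cx","cy","distortion","rvec","tvec")};m["fovy"]=float(m["fovy"]);d=Z["d"];p=Z["p"]
v,u=np.mgrid[0:384,0:512];P=pts(m,d,np.c_[u.ravel(),v.ravel()]).reshape(384,512,3)
Q=P[20:235,245:365];q=Q.reshape(-1,3)
for lo,hi in((100,135),):
    k=(q[:,2]>lo)&(q[:,2]<hi); print(np.histogram(q[k,2],bins=12)); 
h=(Q[...,2]>104)&(Q[...,2]<135)
n,l,st,c=cv2.connectedComponentsWithStats(h.astype(np.uint8))
for i in range(1,n):
    if st[i,4]>30:
        a=Q[l==i]; r=cv2.minAreaRect(a[:,:2].astype(np.float32)); print(st[i],np.round(r[0],1),np.round(r[1],1),round(r[2],1),np.round(np.median(a[:,2]),1))
A=p[85:205,255:350]; save("slots",np.clip(cv2.resize(A,None,fx=6,fy=5,interpolation=cv2.INTER_CUBIC).astype(float)*1.5,0,255).astype(np.uint8))
```

```text
(array([ 175,  124,  101,  266,  706, 1493,  721,  234,   82,   72,  975,
        453]), array([100.02480812, 102.22627007, 104.42773202, 106.62919397,
       108.83065592, 111.03211787, 113.23357982, 115.43504177,
       117.63650372, 119.83796567, 122.03942762, 124.24088957,
       126.44235152]))
[  13   11  103   14 1418] [ 510.3 -211. ] [99.3 11.7] 7.7 111.4
[  30   40   68   16 1018] [ 513.5 -238.9] [63.7 12.7] 7.8 122.9
[ 29 111  65  14 854] [ 523.  -306.1] [64.1 12. ] 7.9 122.8
[ 29 143  63  15 848] [ 527.7 -339.8] [64.  12.6] 8.0 121.4
[ 13 196  88  12 996] [ 536.7 -400.7] [99.1 12. ] 8.0 111.4
```

View pics/slots.png

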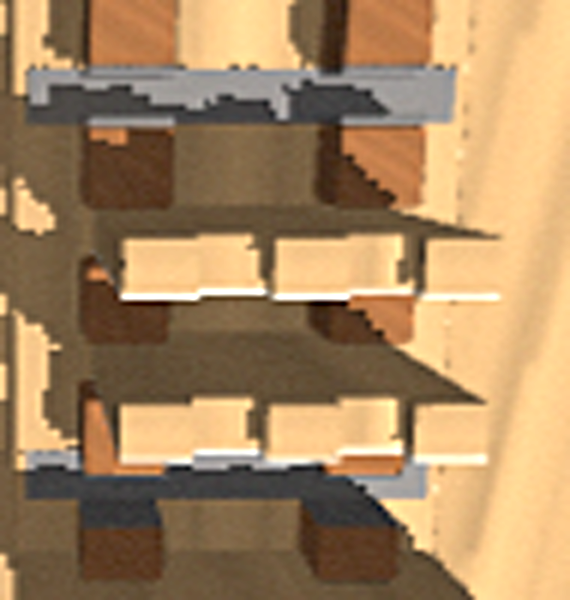

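```bash
python3 -c "
from h import *
to(535,-395,200,7.9)"
```

```text
row [-0.1471  0.174   0.2981 -0.0009] dist 113.0 clock 1.15 ee [ 477.5 -358.3  289.5] F [ 0.1   0.62 -0.19] M [-0.056 -0.078  0.015] w 94.0
```

apply_moves(
  commands=[
    [[-0.147, 0.174, 0.298, 0], [-0.147, 0.174, 0.298, 0], [-0.147, 0.174, 0.298, 0], [-0.147, 0.174, 0.298, 0]],
  ],
)

```text
clock: 1.55
ee_pos: [534.5, -394.7, 197.7]
tcp_rot: [[-0.13, 0.991, -0.004], [0.991, 0.13, 0.004], [0.004, -0.004, -1.0]]
wrist_force: [-1.2, 0.4, 0.2]
gripper_width: 94.1
```

Run:
```python
from h import *
p,d,m=cam('wrist')
c=np.array([523.5,-305.85]);ey=np.array([-.1379,.9904]);ex=np.array([.9904,.1379])
R=cv2.Rodrigues(np.array(m["rvec"]))[0]
out=[]
for s in(34,-68):
    # rectified top view of plane at z=44 (tooth tops): 4px/mm, u=x -55..55, v=y +17..-17
    g=np.array([[ (*(c+ex*x+ey*(s+y)),44.) for x in np.arange(-60,60,.25)] for y in np.arange(20,-20,-.25)])
    q=cv2.projectPoints(g.reshape(-1,3),np.array(m["rvec"]),np.array(m["tvec"]),K(m),np.array(m["distortion"]))[0].reshape(160,480,2).astype(np.float32)
    out.append(cv2.remap(p,q,None,cv2.INTER_CUBIC))
a=np.vstack(out); save("slots2",np.clip(a.astype(float)*1.6,0,255).astype(np.uint8))
to(569,113,200,-16)
```

```text
row [1.6633 0.3344 0.0027 0.0653] dist 509.0 clock 1.6 ee [ 534.6 -394.8  199.7] F [0.1  0.48 0.58] M [-0.043 -0.084 -0.   ] w 93.9
```

View pics/slots2.png

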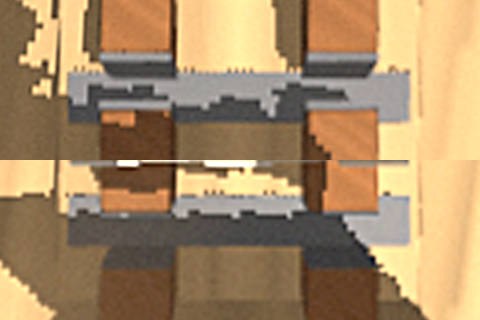

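apply_moves(
  commands=[
    [[1, 0.2, 0, 0.065], [1, 0.2, 0, 0.065], [1, 0.2, 0, 0.065], [1, 0.2, 0, 0.065], [1, 0.2, 0, 0.065], [1, 0.2, 0, 0.065], [1, 0.2, 0, 0.065]],
  ],
)

```text
clock: 2.3
ee_pos: [555.4, -83.1, 203.2]
tcp_rot: [[0.268, 0.963, 0.002], [0.963, -0.268, 0.003], [0.003, 0.001, -1.0]]
wrist_force: [0.2, -0.2, 0.3]
gripper_width: 93.9
```

```bash
python3 -c "
from h import *
to(550,10,200,-16)"
```

```text
row [ 0.2943 -0.1005  0.0115  0.0012] dist 93.0 clock 2.3 ee [555.4 -83.1 203.2] F [ 0.21 -0.19  0.34] M [-0.082 -0.1   -0.019] w 93.9
```

apply_moves(
  commands=[
    [[0.294, -0.1, 0, 0], [0.294, -0.1, 0, 0], [0.294, -0.1, 0, 0], [0.294, -0.1, 0, 0]],
  ],
)

```text
clock: 2.7
ee_pos: [550.2, 10.6, 205.4]
tcp_rot: [[0.267, 0.964, 0.004], [0.964, -0.267, 0.003], [0.004, 0.004, -1.0]]
wrist_force: [-0.3, -0.4, -0.2]
gripper_width: 93.7
```

Run:
```python
from h import *
to(566,109,120,-16)
p,d,m=cam('wrist'); np.savez('w2.npz',p=p,d=d,**m)
hsv=cv2.cvtColor(p,cv2.COLOR_RGB2HSV)
mk=((hsv[...,1]<45)&(hsv[...,2]>90)).astype(np.uint8); mk[260:]=0
n,l,st,c=cv2.connectedComponentsWithStats(mk)
i=1+np.argmax(st[1:,4]); print(st[i],c[i])
cc=max(cv2.findContours((l==i).astype(np.uint8),0,1)[0],key=cv2.contourArea).reshape(-1,2)
w=plane(m,cc,12)[:,:2].astype(np.float32); print(cv2.minAreaRect(w),np.round(cv2.boxPoints(cv2.minAreaRect(w)),1))
yy,xx=np.where(l==i); print("z",np.median(pts(m,d,np.c_[xx,yy])[:,2]))
save('w2',p)
```

```text
row [ 0.3292 -0.0379  0.2859  0.0014] dist 131.0 clock 2.7 ee [550.2  10.6 205.4] F [-0.34 -0.37 -0.2 ] M [-0.092 -0.067  0.003] w 93.7
[ 214   71   61  138 7215] [245.20734581 140.62079002]
((549.6790771484375, 49.720008850097656), (149.76194763183594, 63.57914352416992), 74.0298843383789) [[498.5 -13.5]
 [559.6 -31. ]
 [600.8 113. ]
 [539.7 130.5]]
z 11.862178419891336
```

View pics/w2.png

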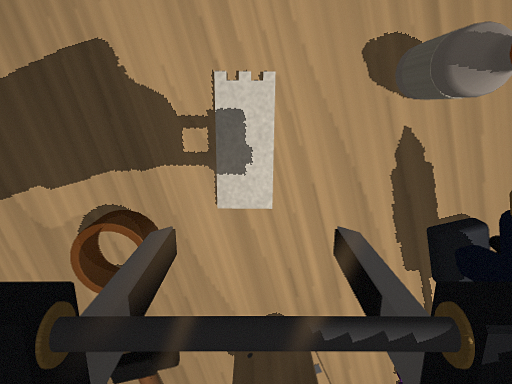

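```bash
python3 -c "
from h import *
to(566.3,107.4,14,-16)"
```

```text
row [ 0.3275 -0.0385  0.6378  0.0011] dist 215.0 clock 2.75 ee [550.3   9.2 205.1] F [ 0.21 -0.28  0.01] M [-0.056 -0.061  0.011] w 94.2
```

apply_moves(
  commands=[
    [[0.3275, -0.0385, 0.3, 0.001], [0.3275, -0.0385, 0.3, 0.001], [0.3275, -0.0385, 0.4, 0.001], [0.3275, -0.0385, 0.5, 0.001], [0.3275, -0.0385, 0.58, 0.001], [0.3275, -0.0385, 0.63, 0.001], [0.3275, -0.0385, 0.636, 0.001], [0.3275, -0.0385, 0.636, 0.001]],
  ],
)

```text
clock: 3.55
ee_pos: [566.9, 106.6, 15.4]
tcp_rot: [[0.276, 0.961, 0.005], [0.961, -0.276, 0.002], [0.003, 0.004, -1.0]]
wrist_force: [0.4, 0.4, 1.1]
gripper_width: 93.7
```

```bash
python3 -c "
from h import *
to(566.3,107.4,14,-16)"
```

```text
row [ 0.0018 -0.0027  0.0046 -0.0001] dist 2.0 clock 3.55 ee [566.9 106.6  15.4] F [0.42 0.35 1.11] M [ 0.001  0.025 -0.015] w 93.7
```

apply_moves(
  commands=[
    [[0, 0, 0.002, 0], [0, 0, 0.004, 0], [0, 0, 0.004, 0], [0, 0, 0.004, 0], [0, 0, 0.004, 0], [0, 0, 0.004, 0], [0, 0, 0.004, 0], [0, 0, 0.004, 0]],
  ],
  fingers=0,
  force=4,
)

```text
clock: 4.35
ee_pos: [567.2, 106.6, 14.6]
tcp_rot: [[0.276, 0.961, 0.005], [0.961, -0.276, 0.002], [0.003, 0.004, -1.0]]
wrist_force: [-1.6, -1.3, 6.3]
gripper_width: 64.0
```

apply_moves(
  commands=[
    [[0, 0, -0.04, 0], [0, 0, -0.08, 0], [0, 0, -0.12, 0], [0, 0, -0.16, 0], [0, 0, -0.2, 0], [0, 0, -0.2, 0]],
  ],
)

```text
clock: 4.95
ee_pos: [567.9, 106.8, 76.6]
tcp_rot: [[0.277, 0.961, 0.008], [0.961, -0.277, 0.003], [0.005, 0.007, -1.0]]
wrist_force: [0.5, 1.2, 0.7]
gripper_width: 64.0
```

Run:
```python
from h import *
to(566.3,107.4,200,-16)
for n in("wrist","scene"):
    p,d,m=cam(n); np.savez(n+'3.npz',p=p,d=d,**m)
    save(n+'3',p)
a=cv2.imread('pics/wrist3.png');b=cv2.imread('pics/scene3.png')[120:312,180:436]
cv2.imwrite('pics/c3.png',np.hstack([cv2.resize(a,(400,300)),cv2.resize(b,(400,300))]))
```

```text
row [ 2.500e-03 -2.800e-03 -4.112e-01 -2.000e-04] dist 123.0 clock 4.95 ee [567.9 106.8  76.6] F [0.47 1.16 0.68] M [ 0.096 -0.156 -0.006] w 64.0
```

View pics/c3.png

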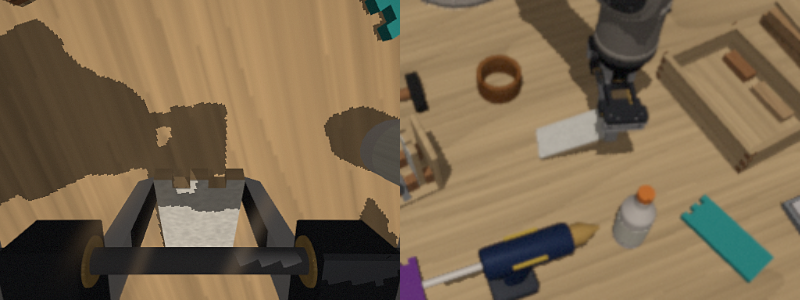

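```bash
cat >> h.py <<'E'
def tilt(n="scene",r=190):
    # white panel points near TCP -> plane normal, extents along panel long axis
    s=get_state(); e=np.array(s["ee_pos"]); p,d,m=cam(n)
    h=cv2.cvtColor(p,cv2.COLOR_RGB2HSV)
    v,u=np.where((h[...,1]<45)&(h[...,2]>85)&(d>0))
    W=pts(m,d,np.c_[u,v]); k=(np.linalg.norm(W-e,axis=1)<r)&(W[:,2]<e[2]+8)&(np.abs((W-e)@np.array(s["tcp_rot"])[:,1])<33)
    W=W[k]; c=np.median(W,0); 
    for _ in range(3):
        nrm=np.linalg.svd(W-W.mean(0),full_matrices=False)[2][2]; q=np.abs((W-W.mean(0))@nrm); W=W[q<max(4,2*np.median(q))]
    if nrm[2]<0: nrm=-nrm
    L=(W-e)@np.array(s["tcp_rot"])
    print(n,"N",len(W),"normal",np.round(nrm,3),"elev of face from horiz deg",round(np.degrees(np.arccos(nrm[2])),1),"tool-frame min/max",np.round(np.percentile(L,1,axis=0)),np.round(np.percentile(L,99,axis=0)),"zmin",W[:,2].min().round(1))
E
python3 -c "
from h import *
tilt(); tilt('top')"
```

```text
scene N 789 normal [-0.128 -0.43   0.894] elev of face from horiz deg 26.7 tool-frame min/max [-121.  -31.    6.] [-10.  32.  62.] zmin 11.1
top N 83 normal [-0.127 -0.413  0.902] elev of face from horiz deg 25.6 tool-frame min/max [-122.    3.   47.] [-87.  30.  64.] zmin 9.0
```

apply_moves(
  commands=[
    [[0, 0, -0.06, 0], [0, 0, -0.12, 0], [0, 0, -0.18, 0], [0, 0, -0.24, 0], [0, 0, -0.3, 0], [0, 0, -0.36, 0], [0, 0, -0.42, 0], [0, 0, -0.45, 0], [0, 0, -0.45, 0], [0, 0, -0.45, 0]],
  ],
)

```text
clock: 6.15
ee_pos: [565.7, 106.1, 208.3]
tcp_rot: [[0.276, 0.961, 0.004], [0.961, -0.276, 0.002], [0.003, 0.003, -1.0]]
wrist_force: [0.2, -0.7, -1.6]
gripper_width: 63.8
```

```bash
python3 -c "
from h import *
tilt(); tilt('top'); to(532.9,-373.2,230,7.9)"
```

```text
scene N 511 normal [-0.257 -0.892  0.371] elev of face from horiz deg 68.2 tool-frame min/max [-51. -31.  14.] [ -4.  31. 129.] zmin 76.5
  return _methods._mean(a, axis=axis, dtype=dtype,
  ret = um.true_divide(
h.py:31: RuntimeWarning: Mean of empty slice.
  nrm=np.linalg.svd(W-W.mean(0),full_matrices=False)[2][2]; q=np.abs((W-W.mean(0))@nrm); W=W[q<max(4,2*np.median(q))]
Traceback (most recent call last):
  File "h.py", line 31, in tilt
    nrm=np.linalg.svd(W-W.mean(0),full_matrices=False)[2][2]; q=np.abs((W-W.mean(0))@nrm); W=W[q<max(4,2*np.median(q))]
        ~~~~~~~~~~~~~~~~~~~~~~~~~~~~~~~~~~~~~~~~~~~~~~~~~^^^
IndexError: index 2 is out of bounds for axis 0 with size 0
```

```bash
python3 -c "
from h import *
to(499,-129.5,208,7.9); to(508.5,-197.9,170,7.9)"
```

```text
row [-0.8159  0.0038 -0.0019 -0.0665] dist 245.0 clock 6.25 ee [565.5 106.  208.1] F [-0.58  0.66 -0.63] M [ 0.009 -0.02   0.028] w 63.8
row [-1.0266  0.0969  0.1245 -0.0665] dist 312.0 clock 6.25 ee [565.5 106.  208.1] F [-0.58  0.66 -0.63] M [ 0.009 -0.02   0.028] w 63.8
```

apply_moves(
  commands=[
    [[-0.08, 0, 0, -0.01], [-0.18, 0, 0, -0.02], [-0.29, 0, 0, -0.03], [-0.4, 0, 0, -0.04], [-0.51, 0, 0, -0.05], [-0.62, 0.002, 0, -0.06], [-0.72, 0.004, 0, -0.0665], [-0.79, 0.004, 0.0, -0.0665], [-0.816, 0.004, 0.06, -0.0665], [-0.816, 0.004, 0.12, -0.0665], [-0.816, 0.004, 0.125, -0.0665], [-0.816, 0.004, 0.125, -0.0665]],
  ],
)

```text
clock: 7.45
ee_pos: [498.9, -129.2, 169.5]
tcp_rot: [[-0.138, 0.99, 0.002], [0.99, 0.138, 0.002], [0.002, 0.002, -1.0]]
wrist_force: [0.5, -0.8, -0.6]
gripper_width: 64.0
```

```bash
python3 -c "
from h import *
tilt(); to(508.6,-198.8,170,7.9)"
```

```text
scene N 404 normal [-0.989 -0.14   0.045] elev of face from horiz deg 87.4 tool-frame min/max [-117.  -28.   20.] [ -4.  31. 136.] zmin 25.1
row [-2.342e-01 -1.400e-03  1.000e-04  1.000e-04] dist 70.0 clock 7.5 ee [ 499.3 -129.2  170.1] F [ 0.07  0.38 -1.59] M [ 0.018 -0.111 -0.067] w 63.7
```

```bash
cat >> h.py <<'E'
def prof(n="scene",xr=(-75,15)):
    s=get_state(); e=np.array(s["ee_pos"]); R=np.array(s["tcp_rot"]); p,d,m=cam(n)
    h=cv2.cvtColor(p,cv2.COLOR_RGB2HSV)
    v,u=np.where((h[...,1]<45)&(h[...,2]>85)&(d>0)); W=pts(m,d,np.c_[u,v]); L=(W-e)@R
    L=L[(np.abs(L[:,1])<29)&(L[:,0]>xr[0])&(L[:,0]<xr[1])&(L[:,2]>12)&(W[:,2]>3)]
    out=[(z,np.round(np.median(L[k,0]),1),int(k.sum())) for z in range(15,165,15) if (k:=(abs(L[:,2]-z)<7)).sum()>4]
    print("tool z, face x, n:",out)
    g=[(a,b) for a,b,c in out]; 
    if len(g)>2: sl=np.polyfit(*zip(*g),1); print("deg from vertical",np.degrees(np.arctan(sl[0])).round(1),"x at z=0",sl[1].round(1),"zmax",np.percentile(L[:,2],99).round(1),"y range",np.percentile(L[:,1],[1,99]).round(1))
E
python3 -c "
from h import *
prof()"
```

```text
tool z, face x, n: [(15, np.float64(-4.4), 7), (30, np.float64(-6.9), 44), (45, np.float64(-10.8), 51), (60, np.float64(-14.7), 46), (75, np.float64(-18.7), 47), (90, np.float64(-22.6), 42), (105, np.float64(-26.7), 41), (120, np.float64(-30.7), 41), (135, np.float64(-33.7), 20)]
deg from vertical -14.2 x at z=0 0.2 zmax 134.0 y range [-28.4  28.5]
```

apply_moves(
  commands=[
    [[-0.06, 0, 0, 0], [-0.12, 0, 0, 0], [-0.17, 0, 0, 0], [-0.2, 0, 0, 0], [-0.22, 0, 0, 0], [-0.23, 0, 0, 0], [-0.24, 0, 0, 0], [-0.24, 0, 0, 0]],
  ],
)

```text
clock: 8.35
ee_pos: [509.6, -200.4, 170.4]
tcp_rot: [[-0.138, 0.99, 0.004], [0.99, 0.138, 0.002], [0.001, 0.004, -1.0]]
wrist_force: [-0.1, -0.2, -0.4]
gripper_width: 63.4
```

```bash
python3 -c "
from h import *
prof(xr=(-30,15));to(508.6,-198.8,170,7.9)"
```

```text
tool z, face x, n: [(60, np.float64(-1.4), 12), (75, np.float64(-1.7), 9)]
row [ 0.0052 -0.0023  0.0012  0.0001] dist 2.0 clock 8.4 ee [ 509.5 -200.2  170.4] F [-0.28  0.1  -1.6 ] M [ 0.005 -0.07   0.034] w 64.1
```

apply_moves(
  commands=[
    [[0.03, 0, 0, 0], [0.08, 0, -0.02, 0], [0.1, 0, -0.1, 0], [0.1, 0, -0.2, 0], [0.1, 0, -0.3, 0], [0.1, 0, -0.37, 0], [0.1, 0, -0.42, 0], [0.1, 0, -0.44, 0], [0.1, 0, -0.44, 0]],
  ],
)

```text
clock: 9.3
ee_pos: [505.1, -169.8, 303.1]
tcp_rot: [[-0.139, 0.99, 0.005], [0.99, 0.139, 0.001], [0.001, 0.005, -1.0]]
wrist_force: [0.9, 0.6, -0.1]
gripper_width: 63.9
```

```bash
python3 -c "
from h import *
prof(xr=(-60,25));to(532.9,-373.2,300,7.9)"
```

```text
tool z, face x, n: [(30, np.float64(0.2), 14), (45, np.float64(-0.6), 27), (60, np.float64(-1.2), 29), (75, np.float64(-1.7), 26), (90, np.float64(-2.4), 26), (105, np.float64(-3.0), 28), (120, np.float64(-3.5), 24), (135, np.float64(-4.2), 22)]
deg from vertical -2.3 x at z=0 1.3 zmax 139.2 y range [-28.1  28.4]
row [-6.838e-01 -1.300e-03  6.600e-03  3.000e-04] dist 205.0 clock 9.35 ee [ 504.8 -170.   302.2] F [-0.91  0.55 -1.42] M [-0.008 -0.089  0.012] w 64.1
```

Run:
```python
from h import *
Z=np.load("scene0.npz");m=vision.camera_model("scene");p=Z["p"];d=Z["d"]
h=cv2.cvtColor(p,cv2.COLOR_RGB2HSV)
v,u=np.where((h[...,1]<60)&(h[...,2]>85)&(d>0)); W=pts(m,d,np.c_[u,v])
c=np.array([523.5,-305.85]);ey=np.array([-.1379,.9904]);ex=np.array([.9904,.1379])
q=W[:,:2]-c; x=q@ex;y=q@ey
k=(abs(x)<40)&(abs(y)<90)&(W[:,2]>60)&(W[:,2]<128)
hh,b=np.histogram(y[k],bins=np.arange(-60,80,2)); print([(int(a),int(n)) for a,n in zip(b,hh) if n>2])
```

```text
[(60, 39)]
```

apply_moves(
  commands=[
    [[-0.06, 0, 0, 0], [-0.15, 0, 0, 0], [-0.25, 0, 0, 0], [-0.36, 0, 0, 0], [-0.47, 0, 0, 0], [-0.57, 0, 0, 0], [-0.64, 0, 0, 0], [-0.68, -0.001, 0, 0], [-0.69, -0.001, 0, 0], [-0.69, -0.001, 0, 0], [-0.69, -0.001, 0, 0]],
  ],
)

```text
clock: 10.45
ee_pos: [533.4, -373.9, 302.0]
tcp_rot: [[-0.14, 0.99, 0.004], [0.99, 0.14, 0.002], [0.002, 0.004, -1.0]]
wrist_force: [0.9, -0.0, -0.2]
gripper_width: 64.2
```

```bash
python3 -c "
from h import *
prof(xr=(-60,25));to(533.15,-375.2,200,7.9)"
```

```text
tool z, face x, n: []
row [-0.0046 -0.003   0.3404  0.0005] dist 102.0 clock 10.5 ee [ 533.5 -373.9  302.1] F [ 0.05  0.82 -0.9 ] M [-0.002 -0.092 -0.003] w 64.3
```

```bash
cat >> h.py <<'E'
def prof2(n="scene",xr=(-25,25)):
    s=get_state(); e=np.array(s["ee_pos"]); R=np.array(s["tcp_rot"]); p,d,m=cam(n)
    v,u=np.where(d>0); W=pts(m,d,np.c_[u,v]); L=(W-e)@R
    k=(np.abs(L[:,1])<27)&(L[:,0]>xr[0])&(L[:,0]<xr[1])&(L[:,2]>22)&(L[:,2]<136); L=L[k]
    print(n,[(z,np.median(L[j,0]).round(1),int(j.sum())) for z in range(25,140,15) if (j:=(abs(L[:,2]-z)<7)).sum()>4])
    return p
E
python3 -c "
from h import *
p=prof2(); save('s5',cv2.resize(p[130:290,60:260],(800,640))[:600]); prof2('top')"
```

```text
scene [(25, np.float64(11.2), 6), (40, np.float64(10.9), 9), (55, np.float64(10.6), 8), (70, np.float64(10.0), 9), (85, np.float64(9.8), 7), (100, np.float64(9.4), 6), (115, np.float64(9.0), 8), (130, np.float64(8.6), 7)]
top [(25, np.float64(12.4), 45), (40, np.float64(12.4), 59), (55, np.float64(12.6), 58), (70, np.float64(12.0), 41), (85, np.float64(10.1), 37), (100, np.float64(9.8), 50), (115, np.float64(9.6), 46), (130, np.float64(9.7), 45)]
```

View pics/s5.png

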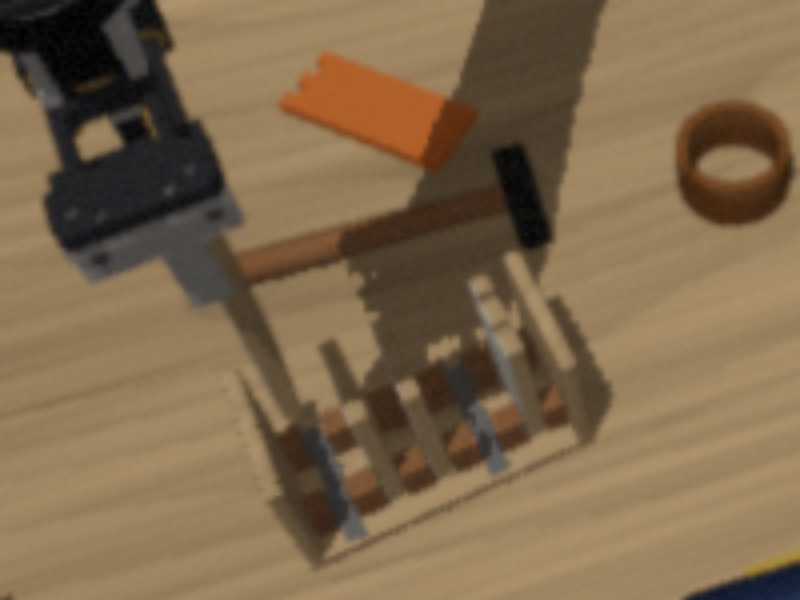

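apply_moves(
  commands=[
    [[-0.007, -0.002, 0.06, 0], [-0.007, -0.002, 0.14, 0], [-0.007, -0.002, 0.22, 0], [-0.007, -0.002, 0.29, 0], [-0.007, -0.002, 0.33, 0], [-0.007, -0.002, 0.35, 0], [-0.007, -0.002, 0.35, 0]],
  ],
)

```text
clock: 11.3
ee_pos: [533.6, -376.0, 197.2]
tcp_rot: [[-0.14, 0.99, 0.004], [0.99, 0.14, 0.002], [0.001, 0.004, -1.0]]
wrist_force: [-0.1, 0.5, -1.0]
gripper_width: 64.0
```

```bash
python3 -c "
from h import *
prof2();prof2('top'); to(533.3,-376.2,160,7.9)"
```

```text
scene [(55, np.float64(10.6), 5), (70, np.float64(10.2), 6), (85, np.float64(-22.7), 36), (100, np.float64(-21.1), 17), (115, np.float64(-21.2), 17), (130, np.float64(-21.2), 14)]
top [(25, np.float64(12.3), 30), (40, np.float64(12.3), 46), (55, np.float64(12.3), 43), (70, np.float64(12.1), 42), (85, np.float64(11.7), 39), (100, np.float64(11.8), 26), (115, np.float64(9.0), 19), (130, np.float64(8.5), 35)]
row [ 0.0007 -0.0029  0.1275  0.0004] dist 38.0 clock 11.4 ee [ 534.  -376.3  198.3] F [ 0.64 -0.74 -0.24] M [-0.008 -0.139  0.028] w 64.0
```

apply_moves(
  commands=[
    [[0, -0.003, 0.02, 0], [0, -0.003, 0.04, 0], [0, -0.003, 0.055, 0], [0, -0.003, 0.07, 0], [0, -0.003, 0.08, 0], [0, -0.003, 0.087, 0], [0, -0.003, 0.087, 0]],
  ],
)

```text
clock: 12.1
ee_pos: [533.1, -376.4, 171.8]
tcp_rot: [[-0.14, 0.99, 0.005], [0.99, 0.14, 0.001], [0.001, 0.005, -1.0]]
wrist_force: [-0.6, 0.4, -1.5]
gripper_width: 64.2
```

```bash
python3 -c "
from h import *
prof2(); to(533.3,-376.2,152,7.9)"
```

```text
scene [(55, np.float64(-22.7), 34), (70, np.float64(-20.9), 14), (85, np.float64(-20.7), 16), (100, np.float64(-20.7), 15), (115, np.float64(-20.8), 17), (130, np.float64(8.3), 109)]
row [ 0.0006 -0.      0.0669  0.0004] dist 20.0 clock 12.15 ee [ 533.2 -376.4  172.1] F [ 0.44 -0.22 -0.81] M [ 0.003 -0.01  -0.025] w 64.0
```

apply_moves(
  commands=[
    [[0, 0, 0.015, 0], [0, 0, 0.03, 0], [0, 0, 0.045, 0], [0, 0, 0.055, 0], [0, 0, 0.06, 0], [0, 0, 0.06, 0]],
  ],
  force=8,
)

```text
clock: 12.75
ee_pos: [534.0, -376.9, 154.8]
tcp_rot: [[-0.14, 0.99, 0.006], [0.99, 0.14, 0.0], [-0.001, 0.006, -1.0]]
wrist_force: [-0.7, -0.3, 7.2]
gripper_width: 63.7
```

Run:
```python
from h import *
to(533.3,-376.2,152,7.9)
c=np.array([523.5,-305.85]);ey=np.array([-.1379,.9904]);ex=np.array([.9904,.1379])
for n in("top","scene","wrist"):
    p,d,m=cam(n); v,u=np.where(d>0); W=pts(m,d,np.c_[u,v]); q=W[:,:2]-c;x=q@ex;y=q@ey
    k=(abs(x)<25)&(abs(y+68)<14)&(W[:,2]>125)&(W[:,2]<172); print(n,k.sum(), np.percentile(W[k,2],[50,90,98]).round(1) if k.any() else "", np.median(y[k]).round(1) if k.any() else "")
    if n=="wrist":
        save("w6",p)
```

```text
row [ 0.0026 -0.0019  0.0094  0.0004] dist 3.0 clock 12.75 ee [ 534.  -376.9  154.8] F [-0.66 -0.27  7.22] M [-0.062 -0.107  0.036] w 63.7
top 187 [152.4 161.7 163.9] -59.9
scene 3 [137.5 146.  147.7] -60.1
wrist 3399 [152.9 162.1 162.8] -59.8
```

View pics/w6.png

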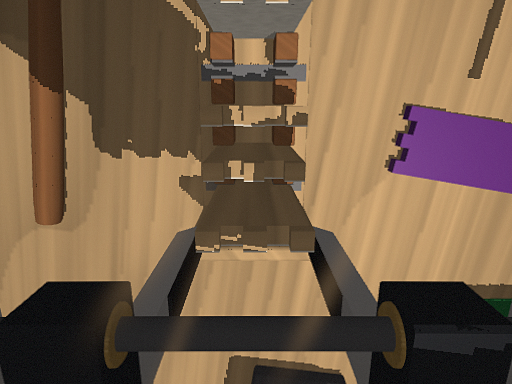

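```bash
cat >> h.py <<'E'
def rackcheck(n="wrist"):
    c=np.array([523.5,-305.85]);ey=np.array([-.1379,.9904]);ex=np.array([.9904,.1379])
    p,d,m=cam(n); v,u=np.where(d>0); W=pts(m,d,np.c_[u,v]); q=W[:,:2]-c
    A=np.c_[q@ex,q@ey,W[:,2]]; 
    B=A[(abs(A[:,0])<25)&(A[:,1]>-72)&(A[:,1]<-52)&(A[:,2]>60)&(A[:,2]<150)]
    if len(B)>20:
        f=np.linalg.lstsq(np.c_[B[:,0],B[:,2]-75,np.ones(len(B))],B[:,1],rcond=None)[0]
        print(n,len(B),"yaw err deg",np.degrees(f[0]).round(1),"lean deg",np.degrees(f[1]).round(1),"birch face y at z75",f[2].round(1))
    T=A[(abs(A[:,1]+68)<12)&(A[:,2]>150)&(A[:,2]<170)&(abs(A[:,0])<33)]
    if len(T)>20: print("top z",np.percentile(T[:,2],[95,98]).round(1))
    for z0,y0 in(("mate+68",68),("mate0",0),("mate-34",-34)):
        M=A[(abs(A[:,1]-y0)<9)&(A[:,2]>115)&(A[:,2]<130)&(abs(A[:,0])<45)]
        if len(M)>20: r=cv2.minAreaRect(M[:,:2].astype(np.float32)); print(z0,np.round(r[0],1),np.round(r[1],1),np.median(M[:,2]).round(1))
E
python3 -c "
from h import *
rackcheck(); to(533.3,-376.2,200,7.9)"
```

```text
wrist 2608 yaw err deg 0.1 lean deg 1.5 birch face y at z75 -60.6
top z [163.6 167.7]
mate+68 [-0.4 62.2] [63.4  1.9] 117.2
mate0 [-0.5 -0.3] [64.  11.8] 123.7
mate-34 [ -0.4 -34.1] [64.1 12.1] 123.5
row [ 0.0023 -0.0009 -0.1506  0.0004] dist 45.0 clock 12.95 ee [ 534.  -376.8  154.8] F [-0.55 -0.66  7.75] M [-0.082 -0.061  0.031] w 63.7
```

apply_moves(
  commands=[
    [[0, 0, 0, 0], [0, 0, 0, 0], [0, 0, 0, 0], [0, 0, 0, 0], [0, 0, 0, 0]],
  ],
  fingers=1,
)

```text
clock: 13.45
ee_pos: [533.9, -376.7, 154.7]
tcp_rot: [[-0.14, 0.99, 0.006], [0.99, 0.14, 0.0], [-0.001, 0.006, -1.0]]
wrist_force: [-0.6, -0.5, -0.3]
gripper_width: 94.0
```

apply_moves(
  commands=[
    [[0, 0, -0.03, 0], [0, 0, -0.1, 0], [0, 0, -0.22, 0], [0, 0, -0.36, 0], [0, 0, -0.46, 0], [0, 0, -0.5, 0], [0, 0, -0.5, 0]],
  ],
)

```text
clock: 14.15
ee_pos: [533.5, -377.1, 306.8]
tcp_rot: [[-0.14, 0.99, 0.009], [0.99, 0.14, -0.001], [-0.003, 0.009, -1.0]]
wrist_force: [-0.1, 0.2, 0.0]
gripper_width: 94.1
```

Run:
```python
from h import *
rackcheck()
to(533.3,-376.2,200,7.9)
p,d,m=cam("wrist"); save("w7",p)
T=np.load("top0.npz")["p"]; p2=vision.camera("top")[0]
D=cv2.absdiff(T,p2).max(2)>70; n,l,st,c=cv2.connectedComponentsWithStats(D.astype(np.uint8)); print([s.tolist() for s in st[1:] if s[4]>25])
```

```text
wrist 601 yaw err deg 0.2 lean deg 0.7 birch face y at z75 -61.5
top z [163.  163.1]
mate+68 [-0.6 68.1] [63.6 12.1] 123.4
mate0 [-0.6 -0.5] [63.  11.4] 123.5
mate-34 [ -0.3 -33.9] [63.5 11.4] 123.5
row [ 0.0022 -0.0009  0.3494  0.0004] dist 105.0 clock 14.2 ee [ 533.  -376.8  304.8] F [ 0.59  0.66 -1.13] M [-0.051 -0.068 -0.002] w 94.0
[[409, 72, 94, 228, 6145], [507, 129, 5, 23, 49], [318, 281, 16, 20, 115], [492, 286, 20, 35, 502], [440, 302, 9, 6, 37], [407, 309, 18, 6, 55], [402, 317, 11, 12, 55], [437, 317, 75, 39, 1193], [362, 327, 50, 30, 806], [263, 336, 11, 9, 31], [391, 345, 51, 39, 813], [309, 357, 87, 27, 1379]]
```

View pics/w7.png

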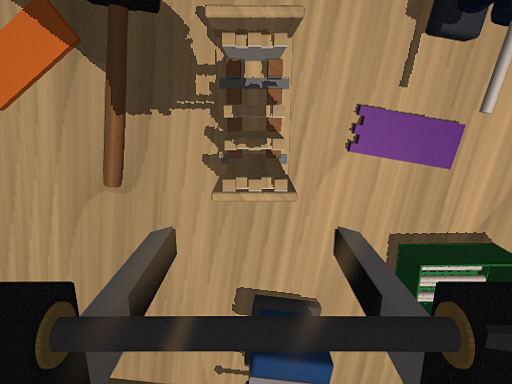

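```bash
python3 -c "
from cell import manip; print(manip.hand_in())"
```

```text
the job is handed in; nothing more can be done
None
```

The panel is standing in the rack's -68 mm slot, the free one by the -y end board. Finger joints are up and the white face looks the same way as its neighbours'. The job was handed in at about 14 s; no verdict is reported.

**What I did**
- I gripped the panel lightly (4 N) by its long edges near the tabs. Lifting it let the plain end swing down under its own weight.
- Friction held it about 14° short of vertical. I squared it against the outside of the rack's +y end board, which left about 2°. I did not need to lean it on the drawer box.
- I judged the slot from the pictures: the +34 slot showed strips on its teeth. I tried the -68 slot first. It went in without resistance, then bottomed with about 7 N of upward force while still held. I did not feel the other slot.

**Last checks**

| Check | Reading | Expected |
|---|---|---|
| Panel top after release | 163 mm | 162 mm when fully home |
| Lean from upright | 0.7° | under 10° |
| Turn across the rows of teeth | 0.2° | 0° |
| Distance from slot middle lengthwise | about 0.6 mm (from the tool position) | under 12 mm |
| Racked panels | within about 1 mm of their slot centres and standing | not moved |

**Less certain**
- **Mid-move reading:** one reading of the +68 racked panel was off while the panel was still held, because the view of it was cut off. After release it read normally.
- **Other bench items:** a before-and-after comparison of top-camera pictures flagged only patches around the arm and its shadow. I did not measure each item one by one.

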